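Put the colour-coded reagent jars back in their spill trays

TASK

The weighing is done: stand each of the four reagent jars with a red, yellow, blue or white cap in the spill tray of its own storage colour, flat on the tray's floor, so that incompatible chemicals end up apart. They are glass and full, so keep them upright and set them down rather than letting them drop. Leave the grey-capped jar and the mortar where they stand.

Things in the scene. Friction and masses are not known exactly. Their poses are not given: they have to be found in the camera images.
- jar_red_center (a point): Reagent jar with a red screw cap: brown (amber) glass, upright and closed, 88 mm tall overall. The straight round side is 56 mm in diameter from the foot up to 60 mm, with a paper label that bears a red band; above it a short shoulder and the 48 mm wide, 20 mm high cap. About 0.14 to 0.28 kg. The point is on the jar's axis half-way up, 44 mm above its foot; z points up its axis. It starts standing on the bench.
- jar_yellow_center (a point): Reagent jar with a yellow screw cap: brown (amber) glass, upright and closed, 80 mm tall overall. The straight round side is 52 mm in diameter from the foot up to 52 mm, with a paper label that bears a yellow band; above it a short shoulder and the 44 mm wide, 20 mm high cap. About 0.14 to 0.28 kg. The point is on the jar's axis half-way up, 40 mm above its foot; z points up its axis. It starts standing on the bench.
- jar_blue_center (a point): Reagent jar with a blue screw cap: brown (amber) glass, upright and closed, 88 mm tall overall. The straight round side is 56 mm in diameter from the foot up to 60 mm, with a paper label that bears a blue band; above it a short shoulder and the 48 mm wide, 20 mm high cap. About 0.14 to 0.28 kg. The point is on the jar's axis half-way up, 44 mm above its foot; z points up its axis. It starts standing on the bench.
- jar_white_center (a point): Reagent jar with a white screw cap: brown (amber) glass, upright and closed, 80 mm tall overall. The straight round side is 52 mm in diameter from the foot up to 52 mm, with a paper label that bears a white band; above it a short shoulder and the 44 mm wide, 20 mm high cap. About 0.14 to 0.28 kg. The point is on the jar's axis half-way up, 40 mm above its foot; z points up its axis. It starts standing on the bench.
- tray_red: Red plastic spill tray for one jar, an open square tray held on the bench by non-slip feet (it does not move): 88 mm square over its walls (96 mm over the thin rim flange at the top), 16 mm high, walls and floor 3 mm thick, so 82 mm square inside with the inner floor 3 mm above the bench. Origin: centre of its underside, on the bench; x and y run along its sides, z up.
- tray_yellow: Yellow plastic spill tray for one jar, an open square tray held on the bench by non-slip feet (it does not move): 88 mm square over its walls (96 mm over the thin rim flange at the top), 16 mm high, walls and floor 3 mm thick, so 82 mm square inside with the inner floor 3 mm above the bench. Origin: centre of its underside, on the bench; x and y run along its sides, z up.
- tray_blue: Blue plastic spill tray for one jar, an open square tray held on the bench by non-slip feet (it does not move): 88 mm square over its walls (96 mm over the thin rim flange at the top), 16 mm high, walls and floor 3 mm thick, so 82 mm square inside with the inner floor 3 mm above the bench. Origin: centre of its underside, on the bench; x and y run along its sides, z up.
- tray_white: White plastic spill tray for one jar, an open square tray held on the bench by non-slip feet (it does not move): 88 mm square over its walls (96 mm over the thin rim flange at the top), 16 mm high, walls and floor 3 mm thick, so 82 mm square inside with the inner floor 3 mm above the bench. Origin: centre of its underside, on the bench; x and y run along its sides, z up.
- jar_grey_center (a point): Bystander: amber glass jar of the same make, 56 mm in diameter and 88 mm tall, with a dark grey cap and grey band (general storage; it has no tray). Loose; stays where it is. The point is on its axis, 44 mm above its foot.
- mortar_center (a point): Bystander: white porcelain mortar, 84 mm across the rim and 48 mm high, with a pestle leaning in it that sticks out over the rim, up to 85 mm above the bench and 46 mm from the axis. Loose; stays where it is. The point is on the mortar's axis, 24 mm above its foot; the pestle leans out to its -x side.
There are look-alikes about, which are no part of the job. Leave any black look-alike of the tray_yellow alone.

How it is judged:
At the end, for the whole second after the job is handed in: Each red, yellow, blue and white capped jar stands still and upright (0.08 rad) on the floor of the tray of its colour, inside the walls: axis within 24 mm of the tray's centre, height right within 5 mm. Grey-capped jar and mortar within 20 mm of where they began (horizontal distance between jar_red_center and tray_red below 0.024 m and z of jar_red_center in the frame of tray_red between 0.042 and 0.052 m and angle between each of jar_red_center, jar_yellow_center, jar_blue_center, jar_white_center's own z axis and vertical below 0.08 rad and linear speed of each of jar_red, jar_yellow, jar_blue, jar_white below 0.02 m/s and horizontal distance between jar_yellow_center and tray_yellow below 0.024 m and z of jar_yellow_center in the frame of tray_yellow between 0.038 and 0.048 m and horizontal distance between jar_blue_center and tray_blue below 0.024 m and z of jar_blue_center in the frame of tray_blue between 0.042 and 0.052 m and horizontal distance between jar_white_center and tray_white below 0.024 m and z of jar_white_center in the frame of tray_white between 0.038 and 0.048 m and distance of each of jar_grey_center, mortar_center from where it was at the start of the episode below 0.02 m); the robot touches nothing.
It fails at once if a colour-coded jar is tipped by more than 0.6 rad (angle between any of jar_red_center, jar_yellow_center, jar_blue_center, jar_white_center's own z axis and vertical above 0.6 rad).
It fails at once if a colour-coded jar is dropped: it falls free, touched by nothing, at more than 0.5 m/s (a fall of about 13 mm) ((linear speed of jar_red above 0.5 m/s and contact force between jar_red and anything else below 0.01 N) or (linear speed of jar_yellow above 0.5 m/s and contact force between jar_yellow and anything else below 0.01 N) or (linear speed of jar_blue above 0.5 m/s and contact force between jar_blue and anything else below 0.01 N) or (linear speed of jar_white above 0.5 m/s and contact force between jar_white and anything else below 0.01 N)).
It fails at once if the grey-capped jar or the mortar is moved by more than 20 mm or tipped by more than 0.3 rad (distance of any of jar_grey_center, mortar_center from where it was at the start of the episode above 0.02 m or angle between any of jar_grey_center, mortar_center's own z axis and vertical above 0.3 rad).
It also fails if it takes over 106 s, if anything falls off the work surface, if the arm or the gripper's body presses on something with over 40 N, if the wrist force passes 120 N, or if a joint passes its speed limit or range.

ROBOT

A 6-joint arm with a two-finger parallel gripper is mounted at the origin on the work surface. World frame = base frame: x ahead of the robot, y to its left, z up, the work surface at z = 0. Lengths are in m, angles in rad, forces in N, time in s.
With the tool pointing down it reaches from about 0.425 to 0.95 m from the base axis. Payload 3.5 kg.
Tool frame: the origin (TCP) lies midway between the tips of the shut fingers; the grasp point (between the pads) lies 19 mm behind it; z points along the fingers, y is the line along which they close (so a half turn about z gives the same grasp; the last joint's range is limited). The gripper opens to 85 mm and grips with 20 to 120 N. Pads are 22 mm wide; open, the fingers measure 114 mm over their backs; the gripper's body (76 mm by 85 mm) begins 54 mm behind the grasp point. The pads swing forward as they close: fully open they stand 13 mm farther back than shut.
Start: joints at [-1.392, 0.286, 1.577, -0, 1.279, -0.15], TCP at [0.218, -0.639, 0.231] pointing down, gripper open.
Joint ranges: [-2.77, 2.77], [-0.9, 2.22], [0.21, 2.48], [-1.53, 4.67], [0.24, 2.81], [-2.84, 2.84]. Speed limits (rad/s): [2.79, 2.79, 3.14, 3.14, 3.14, 3.14].

INTERFACE

Orientations are given as a unit quaternion [x, y, z, w].
In Python, from plant import ctrl gives the robot as it stands. The module is installed in compiled form; this text tells all that it offers.
- The arm moves only by the shell command python3 -m inch 'ROWS' [FORCE]. ROWS is JSON, a list of rows, each a list of 5 numbers: the closure, from 0 (fully open) to 1 (shut), then the shift along the tool's x, y, z in m, then the turn about the tool's z in degrees. A call has 1 to 5 rows; each row is the pose to reach, as a shift and turn from the pose commanded when the call began, along the tool's axes at that moment; what a row does not reach only later rows make up. A row lasts 1/12 s, in which the tool goes at most 41.7 mm and 7.16 degrees, less where a joint would pass 70% of its speed; a pose out of reach is approached as far as the arm can. A call with a gripper value outside its range is refused whole. The fingers move at their own pace and stop on an object; FORCE is the grip in N (left out, the last holds). Time passes only in rows, so rows that repeat a pose let the fingers close. It gives the time, the measured TCP pose, the force, the opening and the grip force at its end, in the units of the state.
- ctrl.get_state(): the state, without advancing time (a new reading comes with each control period).
- ctrl.read_camera(name): name is "scene" or "top" or "wrist"; returns a dict with "pixels" (400x640x3 uint8, red, green, blue), "depth" (400x640 float32, m along the optical axis (not along the pixel's ray), 0 where there is no reading), "fx", "fy", "cx", "cy" (pixels), "xyz" and "rotation" of the camera in the world; the wrist camera has in their place "mount" (4x4, takes a point from camera to tool coordinates, whose origin is the TCP and whose axes are the flange's). Camera axes: x right, y down, z forward; pixel columns grow to the right and rows downward; lengths in m; the calibration is good to about 2 mm. A picture is of the moment at which its call begins: read the wrist's pose just before it.
- ctrl.sign_off(): hands the job in; it is judged then, once.
Trained networks look in a picture, given as the dict that the camera call returned (one of the last four; its "shot" number tells which), for a name from the list of things; names that differ only in an ending like _2 or _b are one class to them, and where a whole thing is asked for, a point or a joint stands for the part that bears it (a point fixed in the world has none). Each returns a list of dicts, best first, with "score" (0 to 1); they miss things now and then, are a little off and sometimes report something else, mostly with a low value. They report only what shows in the picture. A call takes as long as a camera call. They do not tell look-alikes from the thing itself.
- ctrl.spot_in(query, picture): "at" ([column, row] in pixels, amid what is visible of it).
- ctrl.tip_of(query, picture): "at" ([column, row] in pixels: a listed point, or the origin of a listed thing).
The state is a dict: "time": time; "qpos": joint angles; "dq": joint speeds; "joint_efforts": joint torques, N m; "eef_pos": TCP position; "tcp_rot": TCP orientation; "contact_force": force on the tool from outside, world axes, zero at the start; "wrist_torque": the same for the moment, N m; "opening": opening from 0.0 (shut) to 1.0 (fully open); "finger_force": force on a finger pad.
Only numpy, scipy, OpenCV 4.12 (cv2) and the standard library are available. Lean on these libraries where they do the work, as an engineer would, in place of code of your own. Each camera call takes 0.05 s, during which the arm holds its last target. There are 200 camera calls.

## Working session

There is one attempt and no reset: what is moved stays moved. The work goes in short steps, Python scripts to look and compute and a shell command to move; the robot and the scene stay as the last step left them, time stands still between calls to the robot, and variables do not carry over. Pictures are saved under pics/ and viewed, at most 14 in all, crops included, and the job is handed in when it is done.

```bash
mkdir -p pics; cat > h.py <<'E'
import numpy as np, cv2
from plant import ctrl
from scipy.spatial.transform import Rotation as R
def shot(name,save=None):
    p=ctrl.read_camera(name)
    if save: cv2.imwrite('pics/'+save,cv2.cvtColor(p['pixels'],cv2.COLOR_RGB2BGR))
    return p
def pose(p,st=None):
    if 'mount' in p:
        st=st or ctrl.get_state(); T=np.eye(4); T[:3,:3]=R.from_quat(st['tcp_rot']).as_matrix(); T[:3,3]=st['eef_pos']
        M=T@np.array(p['mount']); return M[:3,3],M[:3,:3]
    r=np.array(p['rotation']); r=r if r.shape==(3,3) else R.from_quat(r).as_matrix()
    return np.array(p['xyz']),r
def ray_z(p,uv,z):
    o,r=pose(p); d=r@np.array([(uv[0]-p['cx'])/p['fx'],(uv[1]-p['cy'])/p['fy'],1]); return o+d*(z-o[2])/d[2]
def cloud(p):
    v,u=np.mgrid[0:400,0:640]; d=p['depth']; o,r=pose(p)
    c=np.stack([(u-p['cx'])/p['fx']*d,(v-p['cy'])/p['fy']*d,d],-1); return c@r.T+o
E
python3 - <<'E'
from h import *
p=shot('top','top.png'); shot('scene','scene.png')
print(p['xyz'],p['rotation'])
C=cloud(p)
for n in ['jar_red','jar_yellow','jar_blue','jar_white','jar_grey','mortar']:
    for q in ctrl.tip_of(n+'_center',p)[:3]:
        z={'jar_yellow':.04,'jar_white':.04,'mortar':.024}.get(n,.044)
        u=np.round(q['at']).astype(int); print(n,q['score'],u,ray_z(p,q['at'],z).round(3),C[u[1],u[0]].round(3))
for n in ['red','yellow','blue','white']:
    for q in ctrl.tip_of('tray_'+n,p)[:3]:
        u=np.round(q['at']).astype(int);print('tray',n,q['score'],u,ray_z(p,q['at'],0).round(3),C[u[1],u[0]].round(3))
s=ctrl.get_state(); print(s['time'],s['eef_pos'],R.from_quat(s['tcp_rot']).as_matrix().round(3))
E
```

```text
[0.4067605  0.02225638 1.25064929] [-0.69988029  0.7113213  -0.0481092   0.04330237]
jar_red 0.9 [181 215] [0.522 0.447 0.044] [0.517 0.431 0.09 ]
jar_red 0.35 [287 166] [0.668 0.124 0.044] [0.676 0.129 0.005]
jar_yellow 0.65 [473 222] [ 0.486 -0.438  0.04 ] [ 0.484 -0.422  0.082]
jar_blue 0.69 [245 268] [0.36  0.253 0.044] [0.362 0.244 0.088]
jar_white 0.55 [423 268] [ 0.351 -0.278  0.04 ] [ 0.353 -0.269  0.08 ]
jar_grey 0.66 [370 238] [ 0.442 -0.124  0.044] [ 0.442 -0.118  0.088]
mortar 0.9 [301 242] [0.436 0.086 0.024] [0.407 0.022 1.251]
tray red 0.58 [242 200] [0.569 0.273 0.   ] [0.57  0.271 0.003]
tray yellow 0.84 [388 132] [ 0.784 -0.198  0.   ] [ 0.783 -0.197  0.003]
tray yellow 0.68 [362 178] [ 0.633 -0.11   0.   ] [ 0.634 -0.109  0.002]
tray blue 0.62 [422 190] [ 0.595 -0.299  0.   ] [ 0.593 -0.297  0.004]
tray white 0.89 [289 166] [0.678 0.122 0.   ] [0.676 0.123 0.004]
0.6 [ 0.21800374 -0.6388233   0.23136475] [[ 0.946  0.323  0.   ]
 [ 0.323 -0.946 -0.   ]
 [-0.     0.    -1.   ]]
```

View pics/top.png

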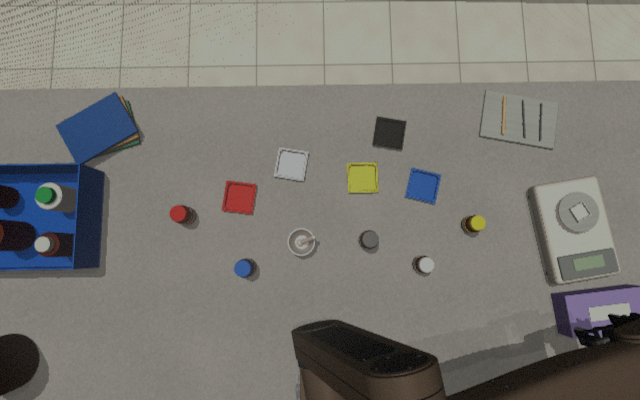

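View pics/scene.png

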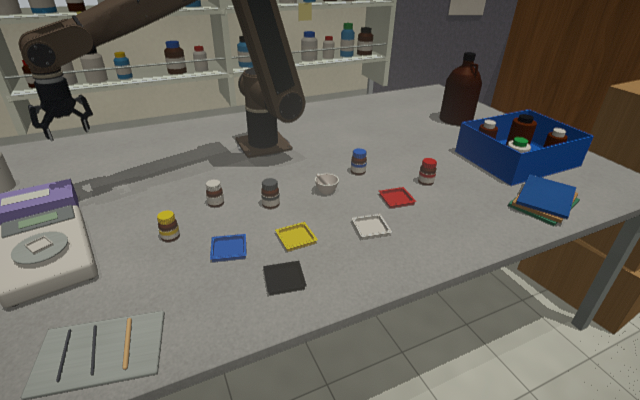

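The top picture shows jars red (181,214), yellow (475,223), blue (244,268), white (425,265) and grey (370,240). The trays are red (240,198), white (292,164), yellow (362,178) and blue (423,186). The black look-alike is at (390,133), so the yellow detection at (388,132) is false. Next I'll refine the positions using depth.

```bash
cat >> h.py <<'E'
def go(*t):
    s=ctrl.get_state(); d=R.from_quat(s['tcp_rot']).inv().apply(np.array(t)-s['eef_pos']); print('shift mm',(d*1000).round(1)); return d
E
python3 - <<'E'
from h import *
p=shot('top'); C=cloud(p)
def near(x,y,r,lo,hi):
    m=(np.hypot(C[...,0]-x,C[...,1]-y)<r)&(C[...,2]>lo)&(C[...,2]<hi)&(p['depth']>0); q=C[m]
    c,rad=cv2.minEnclosingCircle(q[:,:2].astype(np.float32)*1000)
    r=cv2.minAreaRect(q[:,:2].astype(np.float32)*1000)
    return len(q),np.median(q[:,2]).round(3),(q[:,:2].min(0)/2+q[:,:2].max(0)/2).round(4),np.round(c),round(rad),np.round(r[0]),np.round(r[1])
for n,x,y,h in [('red',.517,.431,.088),('yel',.484,-.422,.08),('blue',.362,.244,.088),('white',.353,-.269,.08),('grey',.442,-.118,.088)]:
    print(n,*near(x,y,.045,h-.008,h+.008))
for n,x,y in [('red',.569,.273),('yel',.633,-.11),('blue',.595,-.299),('white',.678,.122)]:
    print('tray',n,*near(x,y,.08,.009,.025))
go(.484,-.422,.12)
E
```

```text
red 229 0.088 [0.5211 0.4411] [522. 441.] 25 [521. 441.] [47. 47.]
yel 197 0.08 [ 0.481  -0.4373] [ 481. -437.] 23 [ 481. -437.] [44. 42.]
blue 230 0.088 [0.3606 0.2514] [360. 251.] 25 [360. 251.] [45. 49.]
white 192 0.08 [ 0.3628 -0.2808] [ 361. -281.] 23 [ 363. -281.] [45. 43.]
grey 221 0.088 [ 0.439  -0.1178] [ 438. -119.] 25 [ 439. -118.] [47. 46.]
tray red 279 0.016 [0.5766 0.278 ] [577. 278.] 65 [577. 279.] [96. 96.]
tray yel 277 0.016 [ 0.633  -0.1084] [ 632. -108.] 66 [ 633. -108.] [97. 96.]
tray blue 293 0.016 [ 0.6056 -0.2988] [ 605. -299.] 65 [ 605. -298.] [96. 96.]
tray white 274 0.016 [0.684  0.1161] [679. 113.] 70 [678. 119.] [118. 128.]
shift mm [ 321.8 -119.3  111.4]
```

```bash
python3 -m inch '[[0,0.157,-0.053,0.05,0],[0,0.157,-0.053,0.05,0],[0,0.157,-0.053,0.05,0],[0,0.157,-0.053,0.05,0],[0,0.157,-0.053,0.05,0]]' 40
python3 -m inch '[[0,0.157,-0.053,0.05,0],[0,0.157,-0.053,0.05,0],[0,0.157,-0.053,0.05,0],[0,0.157,-0.053,0.05,0],[0,0.157,-0.053,0.05,0]]'
python3 - <<'E'
from h import *
p=shot('wrist','w1.png')
for q in ctrl.tip_of('jar_yellow_center',p)[:2]: print(q['score'],q['at'],ray_z(p,q['at'],.04))
C=cloud(p);q=C[(p['depth']>0)&(abs(C[...,2]-.08)<.006)&(np.hypot(C[...,0]-.481,C[...,1]+.437)<.045)]
print(len(q),(q[:,:2].min(0)+q[:,:2].max(0))/2,np.ptp(q[:,:2],axis=0))
go(.481,-.437,.017)
p=shot('top');C=cloud(p);q=C[(p['depth']>0)&(abs(C[...,2]-.016)<.006)&(np.hypot(C[...,0]-.677,C[...,1]-.121)<.072)]
print(cv2.minAreaRect(q[:,:2].astype(np.float32)*1000))
E
```

```text
time: 1.07
eef_pos: [0.3531, -0.5327, 0.1784]
tcp_rot: [0.986, 0.166, 0.0, -0.003]
contact_force: [-0.2, 0.5, -0.1]
opening: 0.999
finger_force: 0.0
time: 1.48
eef_pos: [0.4839, -0.4324, 0.1288]
tcp_rot: [0.986, 0.166, -0.0, -0.002]
contact_force: [-0.9, 0.3, -0.2]
opening: 1.0
finger_force: 0.0
3422 [ 0.47983475 -0.44031795] [0.04655673 0.04571745]
shift mm [ -1.1   1.2 113.4]
((680.6918334960938, 116.18635559082031), (96.30838775634766, 96.5631103515625), 79.79898834228516)
```

View pics/w1.png

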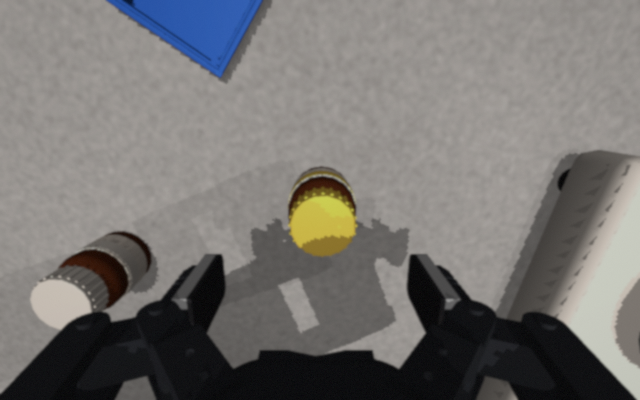

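The wrist picture shows the yellow cap at (323,225), midway between the fingers at about (205,290) and (430,290), with the scale well clear to the right.

```bash
python3 -m inch '[[0,-0.002,0.002,0.04,0],[0,-0.002,0.002,0.08,0],[0,-0.002,0.002,0.113,0],[0,-0.002,0.002,0.113,0],[0,-0.002,0.002,0.113,0]]' 50
python3 -m inch '[[1,0,0,0,0],[1,0,0,0,0],[1,0,0,0,0],[1,0,0,0,0],[1,0,0,0,0]]' 
python3 -m inch '[[1,0,0,0,0],[1,0,0,0,0],[1,0,0,0,0],[1,0,0,0,0],[1,0,0,0,0]]' 
```

```text
time: 2.05
eef_pos: [0.4775, -0.4402, 0.017]
tcp_rot: [0.987, 0.163, -0.001, -0.002]
contact_force: [0.7, -0.6, 0.7]
opening: 1.0
finger_force: 0.0
time: 2.47
eef_pos: [0.481, -0.4414, 0.0223]
tcp_rot: [0.986, 0.164, 0.001, 0.002]
contact_force: [-0.5, 1.9, 7.1]
opening: 0.595
finger_force: 53.0
time: 2.88
eef_pos: [0.481, -0.4414, 0.0223]
tcp_rot: [0.986, 0.164, 0.001, 0.002]
contact_force: [-1.9, 1.6, 8.0]
opening: 0.599
finger_force: 53.0
```

```bash
python3 -m inch '[[1,0,0,-0.02,0],[1,0,0,-0.05,0],[1,0,0,-0.08,0],[1,0,0,-0.11,0],[1,0,0,-0.11,0]]'
python3 - <<'E'
from h import *
s=ctrl.get_state(); print(s['eef_pos'],s['contact_force'],s['opening'],R.from_quat(s['tcp_rot']).apply([0,0,1])); go(.633,-.108,.135)
E
```

```text
time: 3.3
eef_pos: [0.4829, -0.4434, 0.1377]
tcp_rot: [0.986, 0.164, 0.004, 0.007]
contact_force: [1.5, -0.7, -1.0]
opening: 0.596
finger_force: 52.9
[ 0.48292212 -0.44336109  0.13771442] [ 1.45976478 -0.74644732 -0.97826142] 0.5959178217144262 [ 0.00976719 -0.01242454 -0.99987511]
shift mm [ 250.4 -268.8    0. ]
```

```bash
python3 -m inch '[[1,0.01,-0.011,0,0],[1,0.026,-0.028,0,0],[1,0.045,-0.048,0,0],[1,0.065,-0.07,0,0],[1,0.085,-0.091,0,0]]'
python3 -m inch '[[1,0.02,-0.022,0,0],[1,0.04,-0.043,0,0],[1,0.06,-0.064,0,0],[1,0.08,-0.086,0,0],[1,0.1,-0.108,0,0]]'
python3 -m inch '[[1,0.02,-0.021,0,0],[1,0.04,-0.042,0,0],[1,0.055,-0.059,0,0],[1,0.065,-0.07,0,0],[1,0.065,-0.07,0,0]]'
python3 -m inch '[[1,0,0,0,0],[1,0,0,0,0],[1,0,0,0,0]]'
python3 - <<'E'
from h import *
s=ctrl.get_state(); print(s['eef_pos'],s['contact_force'],s['opening'],R.from_quat(s['tcp_rot']).apply([0,0,1])); go(.633,-.108,.026)
shot('wrist','w2.png')
E
```

```text
time: 3.72
eef_pos: [0.5302, -0.3235, 0.1263]
tcp_rot: [0.987, 0.163, -0.001, -0.001]
contact_force: [0.4, -0.8, -2.0]
opening: 0.593
finger_force: 52.9
time: 4.13
eef_pos: [0.5898, -0.1888, 0.1264]
tcp_rot: [0.986, 0.164, -0.001, -0.001]
contact_force: [-0.5, -0.5, -2.0]
opening: 0.593
finger_force: 52.9
time: 4.55
eef_pos: [0.6293, -0.1007, 0.1268]
tcp_rot: [0.986, 0.165, -0.001, -0.001]
contact_force: [-1.3, -0.9, -1.4]
opening: 0.591
finger_force: 52.8
time: 4.8
eef_pos: [0.6289, -0.1053, 0.1279]
tcp_rot: [0.987, 0.163, -0.0, 0.0]
contact_force: [-0.8, 1.1, -1.2]
opening: 0.59
finger_force: 52.8
[ 0.62887893 -0.10529646  0.12790851] [-0.82530925  1.09461772 -1.24142417] 0.5897722773025529 [-7.85396386e-04 -1.29850368e-04 -9.99999683e-01]
shift mm [  3.1   3.9 101.9]
```

View pics/w2.png

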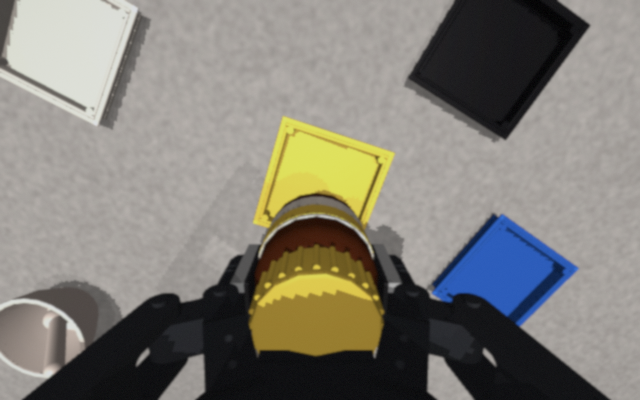

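The wrist picture shows the yellow jar upright between the pads at (316,300), above the yellow tray whose centre is near (325,175).

```bash
python3 -m inch '[[1,0.003,0.004,0.02,0],[1,0.003,0.004,0.045,0],[1,0.003,0.004,0.07,0],[1,0.003,0.004,0.085,0],[1,0.003,0.004,0.092,0]]'
python3 -m inch '[[1,0,0,0.002,0],[1,0,0,0.004,0],[1,0,0,0.005,0],[1,0,0,0.006,0],[1,0,0,0.006,0]]'
python3 -m inch '[[1,0,0,0.001,0],[1,0,0,0.002,0],[1,0,0,0.003,0],[1,0,0,0.004,0],[1,0,0,0.004,0]]'
```

```text
time: 5.27
eef_pos: [0.6313, -0.1074, 0.0331]
tcp_rot: [0.987, 0.163, -0.002, -0.001]
contact_force: [-1.1, 0.3, -2.1]
opening: 0.594
finger_force: 52.8
time: 5.68
eef_pos: [0.6344, -0.1074, 0.0316]
tcp_rot: [0.987, 0.164, 0.001, 0.0]
contact_force: [0.5, -0.4, -1.7]
opening: 0.593
finger_force: 52.8
time: 6.1
eef_pos: [0.6334, -0.1071, 0.026]
tcp_rot: [0.987, 0.164, -0.0, -0.0]
contact_force: [0.0, -0.2, -2.3]
opening: 0.594
finger_force: 52.8
```

```bash
python3 -m inch '[[1,0,0,0.001,0],[1,0,0,0.001,0],[1,0,0,0.002,0],[1,0,0,0.002,0],[1,0,0,0.002,0]]'
python3 -m inch '[[1,0,0,0.001,0],[1,0,0,0.001,0],[1,0,0,0.002,0],[1,0,0,0.002,0],[1,0,0,0.002,0]]'
```

```text
time: 6.52
eef_pos: [0.6337, -0.1072, 0.0253]
tcp_rot: [0.987, 0.164, -0.0, -0.0]
contact_force: [-3.4, 1.1, 5.4]
opening: 0.595
finger_force: 53.4
time: 6.93
eef_pos: [0.6338, -0.1072, 0.0253]
tcp_rot: [0.986, 0.164, -0.001, -0.0]
contact_force: [-8.3, 2.1, 14.1]
opening: 0.594
finger_force: 54.5
```

```bash
python3 -m inch '[[0.6,0,0,-0.002,0],[0.3,0,0,-0.002,0],[0,0,0,-0.002,0],[0,0,0,-0.002,0],[0,0,0,-0.002,0]]'
python3 -m inch '[[0,0,0,-0.03,0],[0,0,0,-0.06,0],[0,0,0,-0.1,0],[0,0,0,-0.13,0],[0,0,0,-0.13,0]]'
python3 - <<'E'
from h import *
p=shot('wrist','w3.png')
C=cloud(p);q=C[(p['depth']>0)&(abs(C[...,2]-.083)<.004)&(np.hypot(C[...,0]-.633,C[...,1]+.108)<.05)]
print(len(q),(q.min(0)+q.max(0))/2,np.ptp(q,axis=0)); q=q[:,:2]
go(.361,-.281,.15)
E
```

```text
time: 7.35
eef_pos: [0.6335, -0.1072, 0.0239]
tcp_rot: [0.987, 0.164, -0.0, -0.0]
contact_force: [0.3, -0.0, -0.1]
opening: 1.001
finger_force: 0.0
time: 7.77
eef_pos: [0.6382, -0.1086, 0.1633]
tcp_rot: [0.986, 0.164, 0.007, 0.004]
contact_force: [1.1, 0.2, 1.1]
opening: 1.0
finger_force: 0.0
2419 [ 0.63473165 -0.10565872  0.08095969] [0.04286585 0.04350642 0.00386674]
shift mm [-316.7   74.6    7.6]
```

View pics/w3.png

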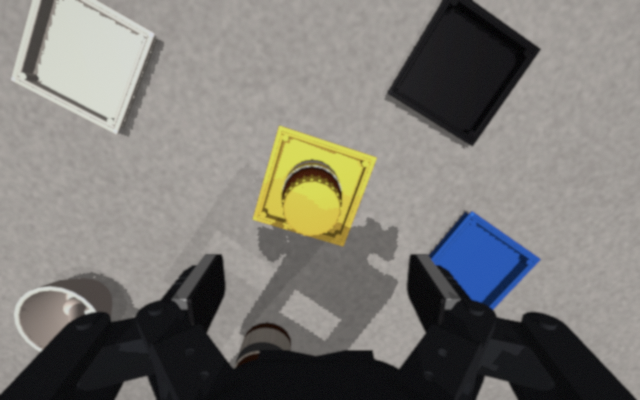

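The yellow jar stands in the middle of the yellow tray at (312,205). Next is the white jar.

```bash
python3 -m inch '[[0,-0.035,0.008,0,0],[0,-0.07,0.017,0,0],[0,-0.1,0.025,0,0],[0,-0.135,0.032,0,0],[0,-0.17,0.04,0,0]]'
python3 -m inch '[[0,-0.035,0.008,0,0],[0,-0.07,0.017,0,0],[0,-0.1,0.025,0,0],[0,-0.13,0.03,0.01,0],[0,-0.147,0.035,0.02,0]]'
python3 -m inch '[[0,0,0,0,0],[0,0,0,0,0],[0,0,0,0,0]]'
python3 - <<'E'
from h import *
p=shot('wrist')
C=cloud(p);q=C[(p['depth']>0)&(abs(C[...,2]-.08)<.006)&(np.hypot(C[...,0]-.362,C[...,1]+.281)<.045)][:,:2]
print(len(q),(q.min(0)+q.max(0))/2,np.ptp(q,axis=0))
go(.362,-.282,.017)
E
```

```text
time: 8.23
eef_pos: [0.4834, -0.1997, 0.1522]
tcp_rot: [0.986, 0.164, -0.001, -0.001]
contact_force: [-0.7, -0.3, 1.0]
opening: 0.995
finger_force: 0.0
time: 8.65
eef_pos: [0.3552, -0.2809, 0.1329]
tcp_rot: [0.987, 0.163, -0.001, -0.0]
contact_force: [-0.2, -0.1, -0.7]
opening: 0.999
finger_force: 0.0
time: 8.9
eef_pos: [0.358, -0.2801, 0.1338]
tcp_rot: [0.987, 0.164, -0.0, -0.001]
contact_force: [0.1, 0.1, 0.8]
opening: 1.005
finger_force: 0.0
3323 [ 0.36330981 -0.2792719 ] [0.0458941  0.04546002]
shift mm [  2.7   2.9 117.3]
```

```bash
python3 -m inch '[[0,0.004,0.002,0.04,0],[0,0.004,0.002,0.08,0],[0,0.004,0.002,0.117,0],[0,0.004,0.002,0.117,0],[0,0.004,0.002,0.117,0]]' 50
python3 -m inch '[[1,0,0,0,0],[1,0,0,0,0],[1,0,0,0,0],[1,0,0,0,0],[1,0,0,0,0]]' 
python3 -m inch '[[1,0,0,0,0],[1,0,0,0,0],[1,0,0,0,0],[1,0,0,0,0]]'
python3 -m inch '[[1,0,0,-0.015,0],[1,0,0,-0.04,0],[1,0,0,-0.07,0],[1,0,0,-0.1,0],[1,0,0,-0.12,0]]'
python3 -m inch '[[1,0,0,0,0],[1,0,0,0,0],[1,0,0,0,0]]'
python3 - <<'E'
from h import *
go(.680,.117,.14)
E
```

```text
time: 9.37
eef_pos: [0.3618, -0.2791, 0.0158]
tcp_rot: [0.986, 0.164, -0.001, -0.002]
contact_force: [0.2, 0.2, 0.4]
opening: 0.994
finger_force: 0.0
time: 9.78
eef_pos: [0.3639, -0.2825, 0.0205]
tcp_rot: [0.987, 0.164, 0.002, 0.002]
contact_force: [-0.4, 1.8, 6.3]
opening: 0.596
finger_force: 52.4
time: 10.12
eef_pos: [0.3639, -0.2825, 0.0205]
tcp_rot: [0.987, 0.164, 0.002, 0.002]
contact_force: [0.7, 2.1, 6.6]
opening: 0.591
finger_force: 52.4
time: 10.53
eef_pos: [0.3632, -0.2823, 0.1419]
tcp_rot: [0.987, 0.164, 0.002, 0.003]
contact_force: [0.2, -0.8, -1.7]
opening: 0.597
finger_force: 52.6
time: 10.78
eef_pos: [0.3616, -0.2805, 0.1366]
tcp_rot: [0.987, 0.164, -0.0, -0.0]
contact_force: [-0.9, 0.3, -1.8]
opening: 0.594
finger_force: 52.6
shift mm [ 429.6 -273.4   -3.3]
```

```bash
python3 -m inch '[[1,0.01,-0.006,-0.005,0],[1,0.025,-0.016,-0.01,0],[1,0.045,-0.029,-0.015,0],[1,0.067,-0.043,-0.015,0],[1,0.09,-0.057,-0.015,0]]'
python3 -m inch '[[1,0.023,-0.015,0,0],[1,0.046,-0.029,0,0],[1,0.069,-0.044,0,0],[1,0.092,-0.059,0,0],[1,0.115,-0.073,0,0]]'
python3 -m inch '[[1,0.023,-0.015,0,0],[1,0.046,-0.029,0,0],[1,0.069,-0.044,0,0],[1,0.092,-0.059,0,0],[1,0.115,-0.073,0,0]]'
python3 -m inch '[[1,0.023,-0.015,0,0],[1,0.046,-0.029,0,0],[1,0.069,-0.044,0.005,0],[1,0.09,-0.058,0.01,0],[1,0.105,-0.068,0.015,0]]'
python3 -m inch '[[1,0.005,-0.003,0,0],[1,0.005,-0.003,0,0],[1,0.005,-0.003,0,0],[1,0.005,-0.003,0,0],[1,0.005,-0.003,0,0]]'
python3 - <<'E'
from h import *
go(.680,.117,.0235)
p=shot('wrist','w4.png')
for q in ctrl.tip_of('tray_white',p)[:2]: print(q['score'],q['at'],ray_z(p,q['at'],0))
E
```

```text
time: 11.2
eef_pos: [0.4284, -0.1967, 0.1503]
tcp_rot: [0.987, 0.163, -0.001, -0.001]
contact_force: [-0.6, -0.5, -2.3]
opening: 0.594
finger_force: 52.6
time: 11.62
eef_pos: [0.5134, -0.09, 0.1496]
tcp_rot: [0.987, 0.164, -0.002, -0.001]
contact_force: [0.3, -0.2, -2.1]
opening: 0.59
finger_force: 52.6
time: 12.03
eef_pos: [0.5986, 0.0159, 0.1492]
tcp_rot: [0.986, 0.164, -0.002, -0.001]
contact_force: [-0.5, -0.4, -1.8]
opening: 0.596
finger_force: 52.6
time: 12.45
eef_pos: [0.6765, 0.1145, 0.1337]
tcp_rot: [0.986, 0.164, -0.002, -0.001]
contact_force: [0.3, 0.2, -2.2]
opening: 0.592
finger_force: 52.6
time: 12.87
eef_pos: [0.6802, 0.116, 0.1373]
tcp_rot: [0.987, 0.163, -0.0, 0.0]
contact_force: [0.5, -1.0, -1.6]
opening: 0.592
finger_force: 52.6
shift mm [  0.2  -1.  113.8]
0.62 [317.5, 183.4] [0.68435622 0.11602632 0.        ]
```

View pics/w4.png

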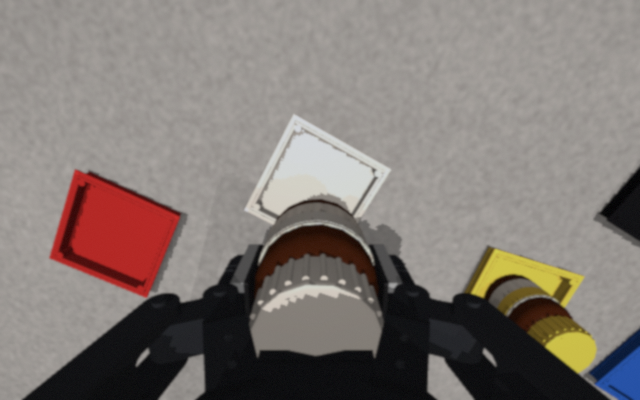

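The white jar is upright in the grip at (316,300) over the white tray (317,183), and the measurements agree. Lowering it now.

```bash
python3 -m inch '[[1,0.001,0,0.02,0],[1,0.001,0,0.05,0],[1,0.001,0,0.08,0],[1,0.001,0,0.095,0],[1,0.001,0,0.103,0]]'
python3 -m inch '[[1,0,0,0.002,0],[1,0,0,0.004,0],[1,0,0,0.006,0],[1,0,0,0.007,0],[1,0,0,0.008,0]]'
python3 -m inch '[[1,0,0,0.001,0],[1,0,0,0.002,0],[1,0,0,0.003,0],[1,0,0,0.004,0],[1,0,0,0.004,0]]'
```

```text
time: 13.38
eef_pos: [0.6793, 0.1169, 0.031]
tcp_rot: [0.987, 0.163, -0.003, -0.0]
contact_force: [0.4, -1.3, -2.1]
opening: 0.594
finger_force: 52.6
time: 13.8
eef_pos: [0.6827, 0.1175, 0.028]
tcp_rot: [0.987, 0.164, 0.001, 0.0]
contact_force: [0.5, 0.5, -1.7]
opening: 0.596
finger_force: 52.6
time: 14.22
eef_pos: [0.6819, 0.1175, 0.0237]
tcp_rot: [0.987, 0.164, -0.0, 0.0]
contact_force: [-3.1, -0.1, 4.1]
opening: 0.593
finger_force: 53.2
```

```bash
python3 -m inch '[[0.6,0,0,-0.001,0],[0.3,0,0,-0.001,0],[0,0,0,-0.001,0],[0,0,0,-0.001,0],[0,0,0,-0.001,0]]'
python3 -m inch '[[0,0,0,-0.03,0],[0,0,0,-0.06,0],[0,0,0,-0.09,0],[0,0,0,-0.12,0],[0,0,0,-0.125,0]]'
python3 -m inch '[[0,-0.005,-0.035,0,0],[0,-0.009,-0.07,0,0],[0,-0.014,-0.105,0,0],[0,-0.018,-0.14,0,0],[0,-0.023,-0.175,0,0]]'
python3 -m inch '[[0,-0.005,-0.035,0,0],[0,-0.009,-0.07,0,0],[0,-0.014,-0.105,0,0],[0,-0.02,-0.15,0,0],[0,-0.025,-0.183,0,0]]'
python3 -m inch '[[0,0,0,0,0],[0,0,0,0,0],[0,0,0,0,0]]'
python3 - <<'E'
from h import *
p=shot('wrist')
C=cloud(p);q=C[(p['depth']>0)&(abs(C[...,2]-.088)<.006)&(np.hypot(C[...,0]-.521,C[...,1]-.441)<.045)][:,:2]
print(len(q),(q.min(0)+q.max(0))/2,np.ptp(q,axis=0))
go(.521,.441,.021)
p=shot('top');C=cloud(p)
for x,y in[(.68,.117),(.633,-.108)]:
  q=C[(p['depth']>0)&(abs(C[...,2]-.083)<.006)&(np.hypot(C[...,0]-x,C[...,1]-y)<.05)];print(len(q),(q.min(0)+q.max(0))/2)
E
```

```text
time: 14.63
eef_pos: [0.6818, 0.1174, 0.0233]
tcp_rot: [0.987, 0.164, 0.0, 0.0]
contact_force: [0.5, -0.0, -0.1]
opening: 1.001
finger_force: 0.0
time: 15.05
eef_pos: [0.6853, 0.1176, 0.156]
tcp_rot: [0.986, 0.164, 0.006, 0.001]
contact_force: [0.6, 0.8, 0.6]
opening: 1.002
finger_force: 0.0
time: 15.47
eef_pos: [0.6024, 0.2767, 0.1477]
tcp_rot: [0.987, 0.163, -0.0, -0.0]
contact_force: [0.8, -1.4, -0.3]
opening: 1.0
finger_force: 0.0
time: 15.88
eef_pos: [0.5193, 0.4424, 0.1477]
tcp_rot: [0.987, 0.164, -0.0, -0.0]
contact_force: [-0.3, 0.4, 0.2]
opening: 1.001
finger_force: 0.0
time: 16.13
eef_pos: [0.5205, 0.4405, 0.1476]
tcp_rot: [0.986, 0.164, -0.0, 0.0]
contact_force: [0.2, 0.6, 0.0]
opening: 1.001
finger_force: 0.0
3726 [0.52434812 0.44242682] [0.05002569 0.04972107]
shift mm [  0.5  -1.1 126.8]
169 [0.67994366 0.11639209 0.0829383 ]
173 [ 0.63490037 -0.10667271  0.08308271]
```

```bash
python3 -m inch '[[0,0.002,-0.001,0.04,0],[0,0.002,-0.001,0.08,0],[0,0.002,-0.001,0.115,0],[0,0.002,-0.001,0.125,0],[0,0.002,-0.001,0.125,0]]' 50
python3 -m inch '[[1,0,0,0,0],[1,0,0,0,0],[1,0,0,0,0],[1,0,0,0,0],[1,0,0,0,0]]' 
python3 -m inch '[[1,0,0,0,0],[1,0,0,0,0],[1,0,0,0,0],[1,0,0,0,0]]'
python3 -m inch '[[1,0,0,-0.015,0],[1,0,0,-0.04,0],[1,0,0,-0.07,0],[1,0,0,-0.1,0],[1,0,0,-0.12,0]]'
python3 -m inch '[[1,0,0,0,0],[1,0,0,0,0],[1,0,0,0,0]]'
python3 - <<'E'
from h import *
go(.577,.278,.14)
E
```

```text
time: 16.65
eef_pos: [0.5209, 0.4397, 0.0195]
tcp_rot: [0.987, 0.163, -0.003, 0.001]
contact_force: [-0.0, 0.2, -0.3]
opening: 1.002
finger_force: 0.0
time: 17.07
eef_pos: [0.5245, 0.4433, 0.027]
tcp_rot: [0.987, 0.164, 0.003, -0.001]
contact_force: [0.6, -1.5, 6.0]
opening: 0.64
finger_force: 53.8
time: 17.4
eef_pos: [0.5246, 0.4433, 0.0271]
tcp_rot: [0.987, 0.164, 0.003, -0.001]
contact_force: [1.0, -2.0, 7.0]
opening: 0.641
finger_force: 53.8
time: 17.82
eef_pos: [0.5224, 0.4429, 0.1471]
tcp_rot: [0.986, 0.164, 0.001, -0.001]
contact_force: [1.5, 0.0, -2.2]
opening: 0.64
finger_force: 53.4
time: 18.07
eef_pos: [0.5208, 0.4417, 0.1413]
tcp_rot: [0.987, 0.164, -0.002, 0.001]
contact_force: [0.5, 0.2, -3.0]
opening: 0.642
finger_force: 53.4
shift mm [  0.3 173.    1.5]
```

Contact is expected at a TCP height of about 0.030.

```bash
python3 -m inch '[[1,0,0.01,0,0],[1,0,0.028,0,0],[1,0,0.05,0,0],[1,0,0.073,0,0],[1,0,0.096,0,0]]'
python3 -m inch '[[1,0,0.022,0,0],[1,0,0.044,0,0],[1,0,0.06,0,0],[1,0,0.071,0,0],[1,0,0.077,0,0]]'
python3 -m inch '[[1,0,0,0,0],[1,0,0,0,0],[1,0,0,0,0],[1,0,0,0,0],[1,0,0,0,0]]'
python3 - <<'E'
from h import *
go(.577,.278,.030)
p=shot('wrist','w5.png')
for q in ctrl.tip_of('tray_red',p)[:2]: print(q['score'],q['at'],ray_z(p,q['at'],0))
E
```

```text
time: 18.48
eef_pos: [0.5521, 0.3494, 0.1404]
tcp_rot: [0.986, 0.164, -0.002, 0.001]
contact_force: [-0.1, 0.6, -1.6]
opening: 0.639
finger_force: 53.4
time: 18.9
eef_pos: [0.5776, 0.2764, 0.1413]
tcp_rot: [0.987, 0.163, -0.002, 0.0]
contact_force: [-0.2, 0.6, -2.3]
opening: 0.643
finger_force: 53.4
time: 19.32
eef_pos: [0.5777, 0.2794, 0.1434]
tcp_rot: [0.986, 0.164, 0.0, -0.0]
contact_force: [-0.1, 0.1, -3.0]
opening: 0.644
finger_force: 53.4
shift mm [ -1.1   1.1 113.4]
0.75 [318.3, 185.2] [0.57890523 0.27731639 0.        ]
```

View pics/w5.png

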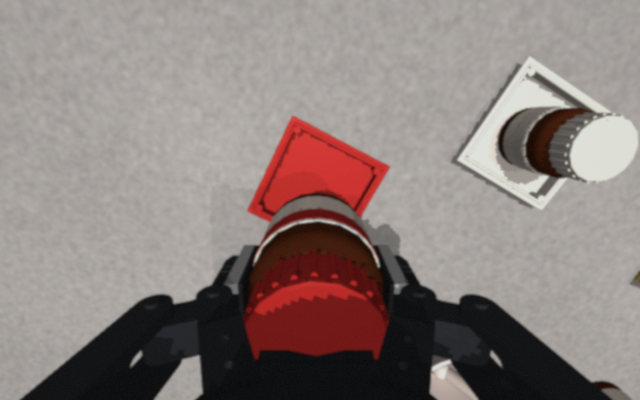

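The red jar is upright at (316,300) over the red tray (318,185), and the white jar stands in its own tray at right (560,140). Lowering the red jar.

```bash
python3 -m inch '[[1,0,0.001,0.02,0],[1,0,0.001,0.05,0],[1,0,0.001,0.08,0],[1,0,0.001,0.095,0],[1,0,0.001,0.102,0]]'
python3 -m inch '[[1,0,0,0.002,0],[1,0,0,0.004,0],[1,0,0,0.006,0],[1,0,0,0.007,0],[1,0,0,0.008,0]]'
python3 -m inch '[[1,0,0,0.001,0],[1,0,0,0.002,0],[1,0,0,0.003,0],[1,0,0,0.004,0],[1,0,0,0.004,0]]'
```

```text
time: 19.83
eef_pos: [0.576, 0.2771, 0.0378]
tcp_rot: [0.986, 0.164, -0.003, 0.0]
contact_force: [-0.6, -0.5, -2.1]
opening: 0.639
finger_force: 53.5
time: 20.25
eef_pos: [0.5794, 0.278, 0.0349]
tcp_rot: [0.987, 0.164, 0.001, -0.0]
contact_force: [0.3, 0.0, -2.3]
opening: 0.641
finger_force: 53.5
time: 20.67
eef_pos: [0.5785, 0.2777, 0.0302]
tcp_rot: [0.987, 0.164, -0.0, 0.0]
contact_force: [-2.9, -1.3, 2.8]
opening: 0.643
finger_force: 53.9
```

```bash
python3 -m inch '[[0.6,0,0,-0.001,0],[0.3,0,0,-0.001,0],[0,0,0,-0.001,0],[0,0,0,-0.001,0],[0,0,0,-0.001,0]]'
python3 -m inch '[[0,0,0,-0.03,0],[0,0,0,-0.06,0],[0,0,0,-0.09,0],[0,0,0,-0.12,0],[0,0,0,-0.12,0]]'
python3 -m inch '[[0,-0.035,-0.008,0,0],[0,-0.07,-0.015,0,0],[0,-0.1,-0.022,0,0],[0,-0.135,-0.029,0,0],[0,-0.17,-0.036,0,0]]'
python3 -m inch '[[0,-0.03,-0.007,0,0],[0,-0.045,-0.01,0,0],[0,-0.045,-0.01,0,0],[0,-0.045,-0.01,0,0],[0,-0.045,-0.01,0,0]]'
python3 - <<'E'
from h import *
p=shot('wrist')
C=cloud(p);q=C[(p['depth']>0)&(abs(C[...,2]-.088)<.006)&(np.hypot(C[...,0]-.3605,C[...,1]-.2515)<.045)][:,:2]
print(len(q),(q.min(0)+q.max(0))/2,np.ptp(q,axis=0))
go(.3605,.2515,.022)
p=shot('top');C=cloud(p)
q=C[(p['depth']>0)&(abs(C[...,2]-.091)<.006)&(np.hypot(C[...,0]-.577,C[...,1]-.278)<.05)];print(len(q),(q.min(0)+q.max(0))/2)
E
```

```text
time: 21.08
eef_pos: [0.5786, 0.2777, 0.0305]
tcp_rot: [0.987, 0.164, 0.0, -0.0]
contact_force: [-1.0, 0.5, 0.2]
opening: 0.997
finger_force: 0.0
time: 21.5
eef_pos: [0.5826, 0.2791, 0.1589]
tcp_rot: [0.986, 0.164, 0.007, -0.001]
contact_force: [1.4, 0.6, 2.0]
opening: 0.999
finger_force: 0.0
time: 21.92
eef_pos: [0.4044, 0.2565, 0.1499]
tcp_rot: [0.987, 0.163, -0.0, -0.0]
contact_force: [-1.5, 0.9, 1.1]
opening: 1.003
finger_force: 0.0
time: 22.33
eef_pos: [0.3611, 0.252, 0.1508]
tcp_rot: [0.987, 0.164, 0.001, -0.0]
contact_force: [0.4, 0.7, 1.1]
opening: 0.998
finger_force: 0.0
3593 [0.36163296 0.25272601] [0.05090123 0.04998136]
shift mm [ -1.    0.2 128.8]
215 [0.576846   0.27618728 0.09104063]
```

```bash
python3 -m inch '[[0,0,0,0.04,0],[0,0,0,0.08,0],[0,0,0,0.118,0],[0,0,0,0.128,0],[0,0,0,0.128,0]]' 50
python3 -m inch '[[1,0,0,0,0],[1,0,0,0,0],[1,0,0,0,0],[1,0,0,0,0],[1,0,0,0,0]]' 
python3 -m inch '[[1,0,0,0,0],[1,0,0,0,0],[1,0,0,0,0],[1,0,0,0,0]]'
python3 -m inch '[[1,0,0,-0.015,0],[1,0,0,-0.04,0],[1,0,0,-0.07,0],[1,0,0,-0.1,0],[1,0,0,-0.13,0]]'
python3 -m inch '[[1,0,0,-0.01,0],[1,0,0,-0.01,0],[1,0,0,-0.01,0]]'
python3 - <<'E'
from h import *
go(.5,0,.15);go(.605,-.2985,.14)
E
```

```text
time: 22.85
eef_pos: [0.3579, 0.2505, 0.0192]
tcp_rot: [0.987, 0.163, -0.004, 0.001]
contact_force: [-0.2, 0.3, 0.2]
opening: 1.006
finger_force: 0.0
time: 23.27
eef_pos: [0.3628, 0.2528, 0.0252]
tcp_rot: [0.986, 0.164, 0.003, -0.001]
contact_force: [0.9, -0.7, 7.5]
opening: 0.642
finger_force: 53.0
time: 23.6
eef_pos: [0.3628, 0.2528, 0.0252]
tcp_rot: [0.987, 0.164, 0.003, -0.001]
contact_force: [0.4, -0.3, 6.0]
opening: 0.64
finger_force: 53.0
time: 24.02
eef_pos: [0.3591, 0.2515, 0.1536]
tcp_rot: [0.987, 0.164, -0.0, -0.0]
contact_force: [0.9, 0.5, -1.9]
opening: 0.644
finger_force: 53.2
time: 24.27
eef_pos: [0.3595, 0.2516, 0.1617]
tcp_rot: [0.987, 0.164, -0.0, -0.0]
contact_force: [0.1, -0.1, -2.0]
opening: 0.641
finger_force: 53.2
shift mm [ 51.7 283.5  11.7]
shift mm [ 54.7 599.9  21.6]
```

```bash
python3 -m inch '[[1,0.003,0.01,0,0],[1,0.006,0.028,0,0],[1,0.01,0.05,0,0],[1,0.014,0.073,0,0],[1,0.018,0.097,0,0]]'
python3 -m inch '[[1,0.004,0.024,0,0],[1,0.008,0.048,0,0],[1,0.012,0.072,0,0],[1,0.016,0.096,0,0],[1,0.02,0.12,0,0]]'
python3 -m inch '[[1,0.004,0.024,0,0],[1,0.008,0.048,0,0],[1,0.012,0.072,0,0],[1,0.014,0.096,0,0],[1,0.016,0.12,0,0]]'
python3 -m inch '[[1,0,0.024,0,0],[1,0,0.048,0,0],[1,0,0.072,0,0],[1,0,0.096,0,0],[1,0,0.12,0,0]]'
python3 -m inch '[[1,0,0.024,0,0],[1,0,0.048,0,0],[1,0,0.07,0.005,0],[1,0,0.088,0.01,0],[1,0,0.1,0.015,0]]'
python3 -m inch '[[1,0.001,0.03,0,0],[1,0.001,0.038,0,0],[1,0.001,0.043,0,0],[1,0.001,0.043,0,0],[1,0.001,0.043,0,0]]'
python3 -m inch '[[1,0,0,0,0],[1,0,0,0,0],[1,0,0,0,0]]'
python3 - <<'E'
from h import *
go(.605,-.2985,.0282)
p=shot('wrist','w6.png')
for q in ctrl.tip_of('tray_blue',p)[:2]: print(q['score'],q['at'],ray_z(p,q['at'],0))
E
```

```text
time: 24.68
eef_pos: [0.4073, 0.1642, 0.1595]
tcp_rot: [0.986, 0.164, -0.003, 0.0]
contact_force: [-0.1, 0.1, -1.9]
opening: 0.64
finger_force: 53.2
time: 25.1
eef_pos: [0.465, 0.0568, 0.1593]
tcp_rot: [0.987, 0.163, -0.003, -0.001]
contact_force: [0.4, -0.7, -1.9]
opening: 0.641
finger_force: 53.2
time: 25.52
eef_pos: [0.5187, -0.0513, 0.159]
tcp_rot: [0.987, 0.163, -0.003, -0.001]
contact_force: [-0.4, 0.6, -1.9]
opening: 0.64
finger_force: 53.2
time: 25.93
eef_pos: [0.5572, -0.1647, 0.1587]
tcp_rot: [0.987, 0.163, -0.002, -0.002]
contact_force: [0.6, 0.1, -2.2]
opening: 0.644
finger_force: 53.2
time: 26.35
eef_pos: [0.5897, -0.26, 0.1435]
tcp_rot: [0.987, 0.163, -0.002, -0.001]
contact_force: [0.4, 0.2, -1.5]
opening: 0.647
finger_force: 53.2
time: 26.77
eef_pos: [0.6052, -0.2976, 0.1462]
tcp_rot: [0.987, 0.164, -0.001, -0.001]
contact_force: [-0.7, 0.1, -2.4]
opening: 0.643
finger_force: 53.5
time: 27.02
eef_pos: [0.6058, -0.2975, 0.1475]
tcp_rot: [0.986, 0.164, 0.0, -0.0]
contact_force: [-0.1, -0.4, -2.7]
opening: 0.642
finger_force: 53.5
shift mm [ -1.1   0.8 119.3]
0.87 [314.1, 185.7] [ 0.60417925 -0.29637906  0.        ]
```

View pics/w6.png

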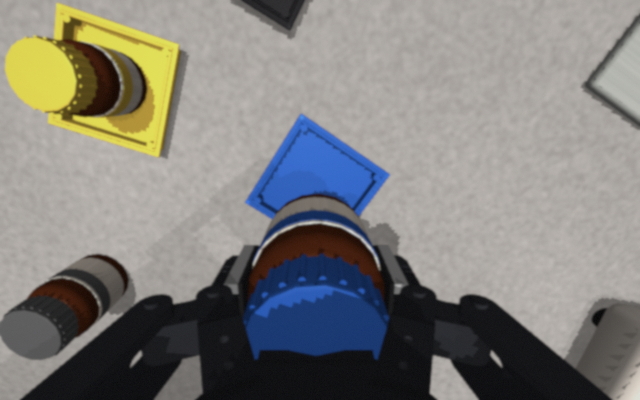

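The blue jar is upright at (316,300) over the blue tray (316,185), and the grey jar (70,305) is undisturbed. Lowering the blue jar.

```bash
python3 -m inch '[[1,-0.001,0,0.02,0],[1,-0.001,0,0.05,0],[1,-0.001,0,0.08,0],[1,-0.001,0,0.1,0],[1,-0.001,0,0.109,0]]'
python3 -m inch '[[1,0,0,0.002,0],[1,0,0,0.004,0],[1,0,0,0.006,0],[1,0,0,0.007,0],[1,0,0,0.007,0]]'
python3 -m inch '[[1,0,0,0.001,0],[1,0,0,0.002,0],[1,0,0,0.003,0],[1,0,0,0.004,0],[1,0,0,0.004,0]]'
```

```text
time: 27.53
eef_pos: [0.6026, -0.2969, 0.0342]
tcp_rot: [0.986, 0.164, -0.002, -0.002]
contact_force: [-1.1, 0.2, -2.3]
opening: 0.639
finger_force: 53.5
time: 27.95
eef_pos: [0.6057, -0.2992, 0.0329]
tcp_rot: [0.987, 0.164, 0.001, 0.001]
contact_force: [0.7, -0.4, -2.5]
opening: 0.648
finger_force: 53.5
time: 28.37
eef_pos: [0.605, -0.2988, 0.0283]
tcp_rot: [0.987, 0.164, -0.0, 0.0]
contact_force: [-2.1, 1.4, 2.9]
opening: 0.641
finger_force: 54.2
```

```bash
python3 -m inch '[[0.6,0,0,-0.001,0],[0.3,0,0,-0.001,0],[0,0,0,-0.001,0],[0,0,0,-0.001,0],[0,0,0,-0.001,0]]'
python3 -m inch '[[0,0,0,-0.03,0],[0,0,0,-0.06,0],[0,0,0,-0.09,0],[0,0,0,-0.12,0],[0,0,0,-0.15,0]]'
python3 -m inch '[[0,-0.03,0.03,-0.02,0],[0,-0.06,0.05,-0.02,0],[0,-0.09,0.08,-0.02,0],[0,-0.12,0.11,-0.02,0],[0,-0.15,0.13,-0.02,0]]'
python3 -m inch '[[0,0,0,0,0],[0,0,0,0,0],[0,0,0,0,0],[0,0,0,0,0],[0,0,0,0,0]]'
python3 - <<'E'
from h import *
shot('scene','end.png'); p=shot('top');C=cloud(p)
for n,x,y,h in [('red',.577,.278,.091),('yel',.633,-.108,.083),('blue',.605,-.299,.091),('white',.68,.117,.083),('grey',.439,-.118,.088)]:
    q=C[(p['depth']>0)&(abs(C[...,2]-h)<.006)&(np.hypot(C[...,0]-x,C[...,1]-y)<.05)];print(n,len(q),((q.min(0)+q.max(0))/2).round(4))
for q in ctrl.tip_of('mortar_center',p)[:1]: print(q['at'],ray_z(p,q['at'],.024))
E
```

```text
time: 28.78
eef_pos: [0.6051, -0.2988, 0.0284]
tcp_rot: [0.987, 0.164, 0.0, 0.0]
contact_force: [-0.6, -0.9, -0.0]
opening: 1.001
finger_force: 0.0
time: 29.2
eef_pos: [0.6048, -0.2986, 0.1798]
tcp_rot: [0.987, 0.164, 0.0, 0.0]
contact_force: [0.2, -0.3, -0.3]
opening: 1.004
finger_force: 0.0
time: 29.62
eef_pos: [0.5042, -0.4725, 0.1989]
tcp_rot: [0.987, 0.164, 0.0, 0.001]
contact_force: [0.6, 1.2, 0.7]
opening: 0.999
finger_force: 0.0
time: 30.03
eef_pos: [0.5059, -0.4687, 0.1983]
tcp_rot: [0.986, 0.165, 0.0, -0.0]
contact_force: [1.0, -0.1, 0.8]
opening: 0.997
finger_force: 0.0
red 213 [0.5769 0.2775 0.0905]
yel 176 [ 0.6348 -0.1066  0.0831]
blue 205 [ 0.6018 -0.2994  0.0906]
white 169 [0.6797 0.1165 0.083 ]
grey 214 [ 0.439  -0.118   0.0882]
[301.7, 243.5] [0.43044566 0.08370198 0.024     ]
```

View pics/end.png

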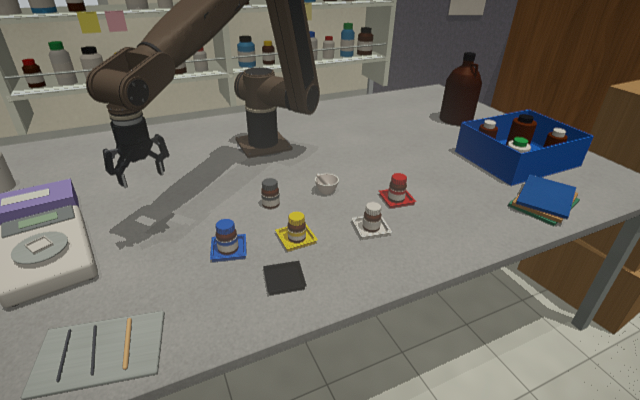

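All four jars stand upright in their own trays: blue (228,240), yellow (296,230), white (373,220) and red (398,190). The grey jar and mortar are where they began.

```bash
python3 -c "
from plant import ctrl
print(ctrl.sign_off())"
```

```text
the job is handed in; nothing more can be done
None
```

The job is handed in: the final camera check showed all four jars upright and within about 4 mm of centre in their own colour's trays, with the grey-capped jar and mortar where they began, but no verdict came back.

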